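# Stop the bar shear and set its length stop one hole farther out

## Task

Make the bar shear ready for the next, longer cut. On its key box press the wide mushroom-headed key (stop) right down and let it come back up, then the square key (clamp release) in the same way, and do not press the small round key (start). Then pull up the plunger knob on the sliding length stop until its pin is out of the rail, slide the stop to the next hole away from the shear, and let the pin go fully home there; the program finishes while the gripper still has a firm hold of the knob, pin home, with the loose things on the bench left where they lie.

Things in the scene. Friction and masses are not known exactly. Their poses are not given: they have to be found in the camera images.
- rail: Fixed aluminium square rail, 40 mm wide, 300 mm long along its own y axis, the bar shear at its -y end. Origin: on the bench under the middle of the rail; z up. Rail top 50 mm above the bench, with five square holes 12 x 12 mm at y = -100, -50, 0, 50, 100 mm. Away from the shear is +y. A fixed flat bar lies beside it at x = 50 to 80, y = -415 to -35 mm, top 54 mm high.
- shear (a point): Top centre of the green bar shear, fixed to the rail's -y end, 230 mm above the bench. The shear fills y = -320 to -180 mm and x = -55 to +115 mm of the rail's frame.
- next_hole (a point): Centre of the mouth of the hole to be used (y = +50 mm of the rail, on the rail's top face, 50 mm above the bench). Its axes are those of the rail. It does not move.
- stop_slide (a joint): Position of the length stop along the rail, m, growing away from the shear: starts in the hole at 0, the next is at 0.050. The stop is a grey painted sleeve on the rail, 56 mm wide (x), 60 mm long (y), top 59 mm above the bench; a stop blade on its +x side reaches x = 88 mm, 65 mm high, 22 to 30 mm from the knob axis on the shear side. Friction about 2.5 N; stays where left.
- plunger (a joint): Lift of the spring plunger on the sleeve, m: 0 = pin fully home, 12 mm deep in the rail; above 0.012 the pin is clear; 0.024 = end of travel. A spring presses it down, about 3 N at 0 and 8 N at full lift. The pin is 10 mm in diameter with a ball end: let down within about 3 mm of a hole it finds its way in. Between holes it rests on the rail and reads 0.012.
- knob_mid (a point): Centre of the plunger's black knob, an upright cylinder 28 mm in diameter and 34 mm high; 91 mm above the bench with the pin home (32 mm above the sleeve's top). It moves with the sleeve and the plunger. Axes as the rail's. Under the knob only a 20 mm guide bush, 8 mm high, stands on the sleeve's flat top. Free all round for the fingers.
- key_stop_top (a point): Centre of the top of the stop key: mushroom head 36 mm in diameter, black, top 56 mm above the bench when up, with z up. The three keys stand in a row 66 mm apart on a grey plate (215 x 70 mm); which key has which place changes.
- key_clamp_top (a point): Centre of the top of the clamp-release key: square, 24 x 24 mm, black, top 56 mm above the bench when up.
- key_start_top (a point): Centre of the top of the start key: round, 18 mm in diameter, black, top 56 mm above the bench when up. Not to be pressed.
- key_stop (a joint): Travel of the stop key, m: 0 up, 0.006 right down. It needs 4 N to go right down and springs back.
- key_clamp (a joint): Travel of the clamp-release key, m: 0 up, 0.006 right down. 4 N; springs back.
- key_start (a joint): Travel of the start key, m: 0 up, 0.006 right down.
- knob: The same black knob: its frame has its origin at the centre of its underside, 74 mm above the bench with the pin home, 17 mm below knob_mid.
- tin_mid (a point): Bystander: plain metal tin, 70 mm in diameter, 100 mm high, standing loose; its centre.
- hammer: Bystander: hammer lying loose on the bench, about 300 mm long, at the far side.
- collar: Bystander: steel collar 60 mm in diameter, 25 mm high, loose; origin at its underside.
- offcut: Bystander: steel angle offcut, 50 x 80 mm, 50 mm high, loose; origin at its underside.

How it is judged:
By the outcome, as a careful person would: the job done as asked, in the order asked, and still so for the second after the job is handed in, while the arm keeps its last pose, push and grip.
It also fails if it takes over 46 s, if anything falls off the work surface, if the arm or the gripper's body presses on something with over 40 N, if the wrist force passes 120 N, or if a joint passes its speed limit or range.

## Robot

A 6-joint arm with a two-finger parallel gripper is mounted at the origin on the work surface. World frame = base frame: x ahead of the robot, y to its left, z up, the work surface at z = 0. Lengths are in m, angles in rad, forces in N, time in s.
With the tool pointing down it reaches from about 0.325 to 0.9 m from the base axis. Payload 3.5 kg.
Tool frame: the origin (TCP) lies on the centre line of the jaws, within the pads' length; the fingertips stand 19 mm ahead of it and the grasp point (between the pads) is the TCP (finger_overhang is the distance from the TCP to the fingertips, in m); z points along the fingers, y is the direction in which the jaws open and shut (so a half turn about z gives the same grasp; the last joint's range is limited). The gripper opens to 85 mm and grips with 20 to 120 N. Pads are 22 mm wide; open, the fingers measure 114 mm over their backs; the gripper's body (76 mm by 85 mm) begins 54 mm behind the grasp point. The pads swing forward as they close: fully open they stand 13 mm farther back than shut.
Start: joints at [-1.419, 0.276, -0.026, 1.268, 0, 1.467], TCP at [0.158, -0.605, 0.25] pointing down, gripper open.
Joint ranges: [-3.12, 3.12], [-0.85, 1.88], [-1.08, 1.24], [-1.95, 2.15], [-1.57, 1.53], [-3.14, 3.14]. Speed limits (rad/s): [2.57, 2.57, 3.14, 3.14, 3.14, 3.14].

## Interface

Orientations are given as a unit quaternion [x, y, z, w].
In Python, from bench import * gives the robot as it stands.
- The arm moves only by the tool step_arm, never from a script. Its argument "commands" is a list of rows, each a list of 5 numbers: the opening, from 0 (shut) to 1 (fully open), then the shift along the world's x, y, z in cm, then the turn about the world's z in rad. In form: [[grip, dx, dy, dz, spin], ...]. A call has 1 to 20 rows; each row shifts and turns the commanded pose from where the row before left it; what a row does not reach is not made up. A row lasts 1/12 s, in which the tool goes at most 41.7 mm and 7.16 degrees, less where a joint would pass 70% of its speed; a pose out of reach is approached as far as the arm can. A call with a gripper value outside its range is refused whole. The fingers move at their own pace and stop on an object; "newtons" is the grip in N (left out, the last holds). Time passes only in rows, so rows that do not move let the fingers close. It gives the time, the measured TCP pose, the force and the opening at its end, in the units of the state.
- state(): the state, without advancing time (a new reading comes with each control period).
- grab_frame(name): name is "scene" or "top"; returns (picture, depth): 384x512x3 uint8, red, green, blue; 384x512 float32, m along the optical axis (not along the pixel's ray), 0 where there is no reading.
- camera_info(name): a dict with "K" (3x3 intrinsics, pixels), "R" (3x3) and "t" (3): a world point X has camera coordinates R X + t. Camera axes: x right, y down, z forward; pixel columns grow to the right and rows downward; lengths in m; the calibration is good to about 2 mm. A picture is of the moment at which its call begins. camera_info takes no time and is no camera call.
- hand_in(): hands the job in, once; it reports no verdict.
The state is a dict: "time_s": time; "q": joint angles; "dq": joint speeds; "effort": joint torques, N m; "tool_pos": TCP position; "eef_rot": TCP orientation; "force": force on the tool from outside, world axes, zero at the start; "moment": the same for the moment, N m; "grip_width": opening from 0.0 (shut) to 1.0 (fully open).
Only numpy, scipy, OpenCV 4.12 (cv2) and the standard library are available. Lean on these libraries where they do the work, as an engineer would, in place of code of your own. Each camera call takes 0.05 s, during which the arm holds its last target.

## Working session

There is one attempt and no reset: what is moved stays moved. The work goes in short steps, Python scripts to look and compute and a tool call to move; the robot and the scene stay as the last step left them, time stands still between calls to the robot, and variables do not carry over. Pictures are saved under pics/ and viewed, and the job is handed in when it is done.

Besides the shell and the picture viewer there is one more tool, called after ">>>" in YAML: its name, and indented under it one key for each argument. step_arm: Moves the arm, as the interface text tells. Its arguments: {"type":"object","properties":{"commands":{"type":"array"},"newtons":{"type":"number"}},"required":["commands"]}

```bash
mkdir -p pics
python3 - <<'E'
from bench import *
import cv2,numpy as np
for n in("scene","top"):
    p,d=grab_frame(n); np.savez(f"{n}0.npz",p=p,d=d,**{k:np.array(v) for k,v in camera_info(n).items()})
    cv2.imwrite(f"pics/{n}0.png",p[:,:,::-1])
    c=camera_info(n);print(n,np.round(c["K"],1).tolist(),(-np.array(c["R"]).T@np.array(c["t"])).round(3),np.round(c["R"],2).tolist())
s=state();print(s)
E
```

```text
scene [[408.4, 0.0, 260.0], [0.0, 408.4, 192.5], [0.0, 0.0, 1.0]] [1.256 0.159 1.069] [[-0.23, 0.97, -0.01], [0.76, 0.17, -0.63], [-0.61, -0.15, -0.78]]
top [[425.1, 0.0, 259.0], [0.0, 425.1, 189.5], [0.0, 0.0, 1.0]] [ 0.452 -0.024  1.229] [[0.02, -1.0, -0.01], [-1.0, -0.02, -0.08], [0.08, 0.01, -1.0]]
{'time_s': 0.1, 'q': array([-1.41940633e+00,  2.77092969e-01, -2.77653324e-02,  1.26803158e+00,
       -7.24896440e-06,  1.46739953e+00]), 'dq': array([ 1.01197505e-03, -1.60808465e-03,  3.25364428e-03,  7.77182340e-04,
        2.09319546e-03,  5.36298231e-06]), 'effort': array([-4.68181734e-04, -4.46710110e+01,  2.96127695e+01,  8.45019473e-03,
       -5.02255807e-05,  1.19198833e-05]), 'tool_pos': array([ 0.15741033, -0.60414078,  0.24923895]), 'eef_rot': array([ 9.91895886e-01,  1.27049030e-01, -2.87401236e-05, -1.04638906e-03]), 'force': array([-0.00886777,  0.5541695 , -0.60082016]), 'moment': array([ 0.02245883, -0.01976337, -0.05733802]), 'grip_width': 0.998923910004431}
```

View pics/top0.png

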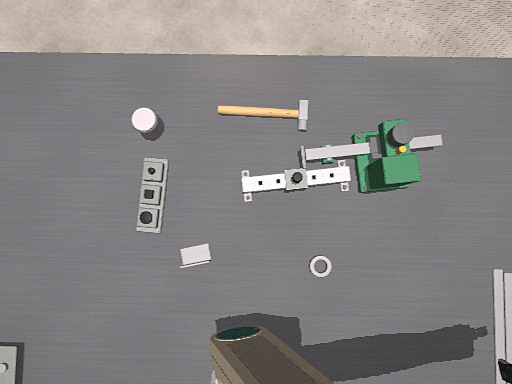

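View pics/scene0.png

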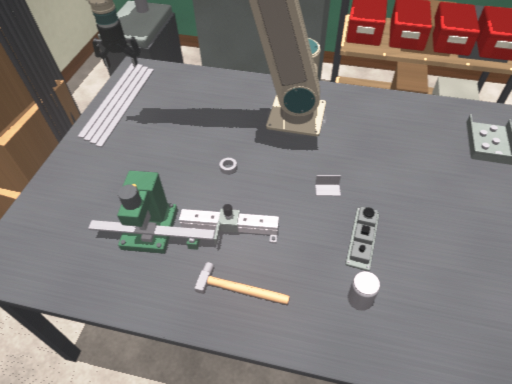

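The top view shows the start key near (151,171), clamp near (149,194), stop near (146,217), and the knob near (297,178). The rail runs from (245,184) to (350,175), with the shear on the right.

```bash
cat > h.py <<'E'
import numpy as np,cv2
def load(n):
    z=np.load(n+".npz"); return z["p"],z["d"],z["K"],z["R"],z["t"]
def ray(K,R,t,uv,z):
    c=-R.T@t; v=R.T@np.linalg.inv(K)@np.array([uv[0],uv[1],1.]); return c+v*(z-c[2])/v[2]
def proj(K,R,t,X):
    x=K@(R@np.array(X)+t); return x[:2]/x[2]
def blobs(p,roi,thr,amin=15):
    x0,y0,x1,y1=roi; S=4
    g=cv2.resize(p[y0:y1,x0:x1].max(2),None,fx=S,fy=S,interpolation=cv2.INTER_CUBIC)
    m=(g<thr).astype(np.uint8)
    n,l,s,c=cv2.connectedComponentsWithStats(m)
    return [(((c[i]+.5)/S-.5+[x0,y0]).round(2),s[i][4]/S/S,(s[i][:4]/S+[x0,y0,0,0])) for i in range(1,n) if s[i][4]/S/S>amin]
E
python3 - <<'E'
from h import *
for n,rois in (("top0",[(138,160,166,230),(240,165,355,200)]),("scene0",[(345,200,385,270),(175,195,285,240)])):
    p,d,K,R,t=load(n)
    for r,z in zip(rois,(.056,.108)):
        for b in blobs(p,r,45,6):
            u=b[0]; print(n,u,round(b[1],1),b[2],'z%.3f'%z,ray(K,R,t,u,z).round(4),'z.05',ray(K,R,t,u,.05).round(4))
    a=p[rois[0][1]-5:rois[0][3]+5,rois[0][0]-5:rois[0][2]+5]; b=p[rois[1][1]-10:rois[1][3]+10,rois[1][0]-5:rois[1][2]+5]
    cv2.imwrite(f"pics/{n}_keys.png",cv2.resize(a,None,fx=7,fy=7)[:,:,::-1]);cv2.imwrite(f"pics/{n}_rail.png",cv2.resize(b,None,fx=6,fy=6)[:,:,::-1])
E
```

```text
top0 [152.57 171.77] 7.6 [150.   169.5    5.     4.75] z0.056 [0.5872 0.2864 0.056 ] z.05 [0.5878 0.288  0.05  ]
top0 [151.8  194.28] 9.8 [149.5  190.5    4.25   8.  ] z0.056 [0.5244 0.2863 0.056 ] z.05 [0.5247 0.2879 0.05  ]
top0 [295.2  180.21] 16.4 [291.75 177.     9.25   6.  ] z0.108 [ 0.5643 -0.1067  0.108 ] z.05 [ 0.5701 -0.1109  0.05  ]
top0 [277.89 180.66] 6.8 [277.   179.25   2.75   3.5 ] z0.108 [ 0.5625 -0.0609  0.108 ] z.05 [ 0.5682 -0.0628  0.05  ]
top0 [259.99 182.45] 7.5 [259.25 181.25   2.5    3.25] z0.108 [ 0.557  -0.0136  0.108 ] z.05 [ 0.5624 -0.013   0.05  ]
scene0 [364.52 232.34] 14.9 [361.75 231.     6.5    3.5 ] z0.056 [0.5406 0.2937 0.056 ] z.05 [0.5364 0.2945 0.05  ]
scene0 [361.09 249.65] 7.3 [359.75 248.5    3.75   3.  ] z0.056 [0.6022 0.2883 0.056 ] z.05 [0.5984 0.2891 0.05  ]
```

View pics/top0_keys.png

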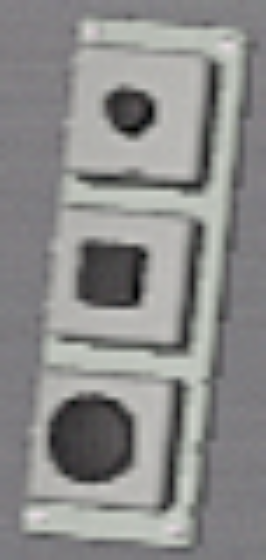

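View pics/top0_rail.png

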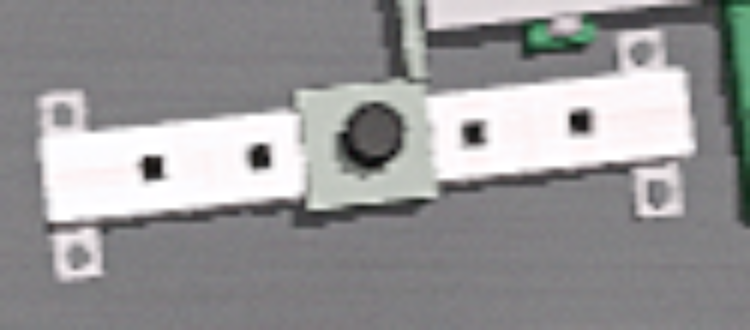

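View pics/scene0_rail.png

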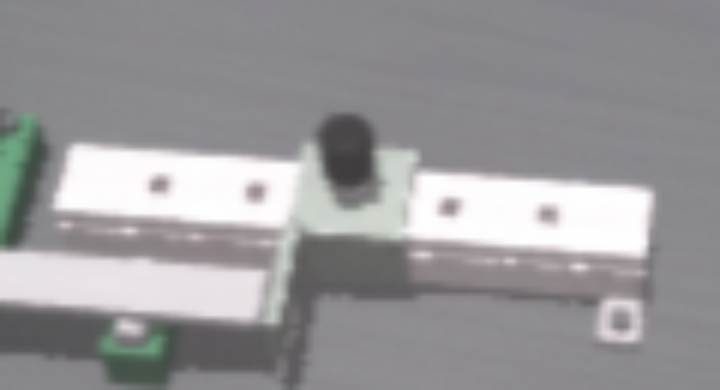

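View pics/scene0_keys.png

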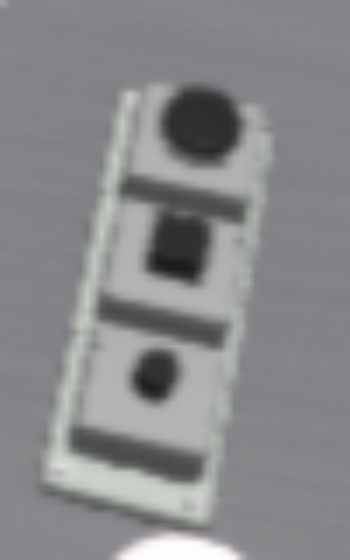

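The crops show the four free rail holes, with the sleeve covering the middle one, and the three keys clearly told apart by shape. I'll refine with a higher threshold.

Run:
```python
from h import *
for n,rois in (("top0",[(136,158,168,232),(240,165,355,200)]),("scene0",[(345,200,385,262),(175,190,285,240)])):
    p,d,K,R,t=load(n)
    for k,thr in ((0,78),(0,90),(1,75),(1,110)):
        for b in blobs(p,rois[k],thr,4):
            u=b[0]; z=(.056,.108)[k]; print(n,thr,u,round(b[1],1),b[2],'z%.3f'%z,ray(K,R,t,u,z)[:2].round(4),'z.05',ray(K,R,t,u,.05)[:2].round(4))
```

```text
top0 78 [161.19 174.69] 25.4 [154.   164.25  10.25  18.  ] z0.056 [0.5793 0.2621] z.05 [0.58   0.2635]
top0 78 [151.09 170.48] 28.2 [148.25 168.     6.75   6.5 ] z0.056 [0.5907 0.2907] z.05 [0.5914 0.2923]
top0 78 [147.52 180.14] 7.1 [144.5  180.     7.     1.25] z0.056 [0.5635 0.2996] z.05 [0.5641 0.3013]
top0 78 [159.72 195.86] 20.9 [157.5  187.     4.5   18.25] z0.056 [0.5203 0.2642] z.05 [0.5207 0.2656]
top0 78 [148.44 193.78] 69.2 [144.25 189.75   9.75   9.  ] z0.056 [0.5256 0.2957] z.05 [0.526  0.2973]
top0 78 [157.32 218.39] 20.7 [155.75 209.5    3.5   18.5 ] z0.056 [0.4579 0.2687] z.05 [0.458  0.2702]
top0 78 [145.05 217.33] 98.0 [140.   211.5   12.    12.25] z0.056 [0.4603 0.3027] z.05 [0.4603 0.3044]
top0 90 [158.03 175.78] 41.7 [144.25 164.    20.    18.25] z0.056 [0.5762 0.2708] z.05 [0.5768 0.2723]
top0 90 [151.13 170.47] 33.9 [148.   167.75   7.25   6.75] z0.056 [0.5907 0.2906] z.05 [0.5914 0.2922]
top0 90 [158.72 197.14] 30.4 [149.   186.75  13.    18.5 ] z0.056 [0.5167 0.2668] z.05 [0.517  0.2683]
top0 90 [148.48 193.79] 76.3 [144.25 189.5    9.75   9.25] z0.056 [0.52
[... 3372 characters left out ...]
[ 0.5872 -0.1082] z.05 [ 0.5469 -0.1244]
scene0 110 [227.46 209.68] 97.9 [222.75 204.     9.75  12.75] z0.108 [ 0.5843 -0.1096] z.05 [ 0.5437 -0.1258]
scene0 110 [175.75 211.73] 26.2 [175.   206.25   3.25  13.25] z0.108 [ 0.6242 -0.2556] z.05 [ 0.5861 -0.2807]
scene0 110 [227.7  230.43] 203.6 [216.5  224.75  33.75  15.25] z0.108 [ 0.6543 -0.0888] z.05 [ 0.618  -0.1038]
scene0 110 [258.51 233.95] 5.0 [255.   233.75   9.     1.25] z0.108 [ 0.6469 -0.0012] z.05 [ 0.6102 -0.0109]
scene0 110 [180.73 238.07] 38.0 [175.   236.75  13.5    3.25] z0.108 [ 0.7073 -0.2098] z.05 [ 0.6742 -0.2321]
scene0 110 [200.08 238.9 ] 14.8 [194.75 238.5   14.75   1.5 ] z0.108 [ 0.6981 -0.1562] z.05 [ 0.6645 -0.1752]
```

Measured:

| Point | x (m) | y (m) |
|---|---|---|
| stop | 0.461 | 0.302 |
| clamp | 0.526 | 0.296 |
| start | 0.591 | 0.291 |
| rail middle | 0.5744 | -0.112 |
| next hole | 0.568 | -0.063 |

The keys are 65 mm apart against the given 66, and the holes 49.9 mm apart. The rail +y direction is (-0.123, 0.992). The knob's top agrees with the rail middle. I'll move off with the jaws shut.

>>> step_arm:
  commands:
    - [0, 1.2, 2.5, 0, 0]
    - [0, 1.2, 2.5, 0, 0]
    - [0, 1.2, 2.5, 0, 0]
    - [0, 1.2, 2.5, 0, 0]
    - [0, 1.2, 2.5, 0, 0]
    - [0, 1.2, 2.5, 0, 0]
    - [0, 1.2, 2.5, 0, 0]
    - [0, 1.2, 2.5, 0, 0]
    - [0, 1.2, 2.5, 0, 0]
    - [0, 1.2, 2.5, 0, 0]
    - [0, 1.2, 2.5, 0, 0]
    - [0, 1.2, 2.5, 0, 0]
    - [0, 1.2, 2.5, 0, 0]
    - [0, 1.2, 2.5, 0, 0]
    - [0, 1.2, 2.5, 0, 0]
    - [0, 1.2, 2.5, 0, 0]
    - [0, 1.2, 2.5, 0, 0]
    - [0, 1.2, 2.5, 0, 0]
    - [0, 1.2, 2.5, 0, 0]
    - [0, 1.2, 2.5, 0, 0]
  newtons: 25

```text
time_s: 1.77
tool_pos: [0.3975, -0.1033, 0.25]
eef_rot: [0.992, 0.127, -0.0, -0.0]
force: [0.2, -0.4, -0.0]
grip_width: -0.002
```

>>> step_arm:
  commands:
    - [0, 0.4, 2.5, 0, -0.02]
    - [0, 0.4, 2.5, 0, -0.02]
    - [0, 0.4, 2.5, 0, -0.02]
    - [0, 0.4, 2.5, 0, -0.02]
    - [0, 0.4, 2.5, 0, -0.02]
    - [0, 0.4, 2.5, 0, -0.03]
    - [0, 0.4, 2.5, 0, 0]
    - [0, 0.4, 2.5, -1, 0]
    - [0, 0.4, 2.5, -1, 0]
    - [0, 0.4, 2.5, -1, 0]
    - [0, 0.4, 2.5, -1.5, 0]
    - [0, 0.4, 2.5, -1.5, 0]
    - [0, 0.4, 2.5, -1.5, 0]
    - [0, 0.4, 2.5, -1.5, 0]
    - [0, 0.4, 2.5, -1.5, 0]
    - [0, 0.3, 2.2, -1.5, 0]
    - [0, 0, 1, -1, 0]
    - [0, 0, 0, 0, 0]
    - [0, 0, 0, 0, 0]

```text
time_s: 3.35
tool_pos: [0.4778, 0.2087, 0.1195]
eef_rot: [0.992, 0.125, -0.006, -0.035]
force: [0.2, 0.2, -0.8]
grip_width: 0.003
```

Run:
```python
from bench import *
import cv2,numpy as np
for n in("scene","top"):
    p,d=grab_frame(n); np.savez(f"{n}1.npz",p=p,d=d,**{k:np.array(v) for k,v in camera_info(n).items()})
    u,v=((300,100) if n=="scene" else (80,100))
    cv2.imwrite(f"pics/{n}1.png",cv2.resize(p[v:v+190,u:u+200],None,fx=3,fy=3)[:,:,::-1])
s=state();print(s["tool_pos"],s["force"],s["time_s"])
```

```text
[0.4788547  0.20886955 0.12089557] [-0.48787302 -1.05576135 -0.15027291] 3.45
```

View pics/scene1.png

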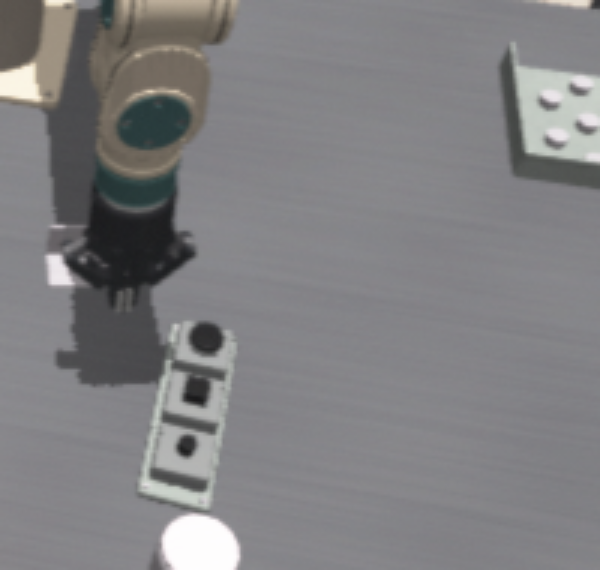

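View pics/top1.png

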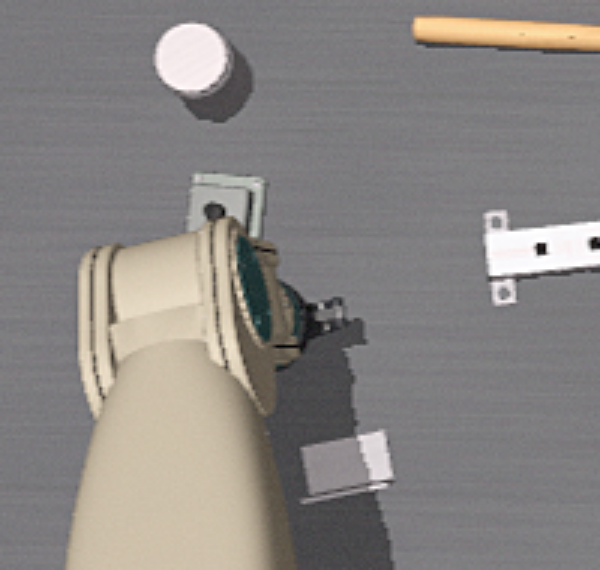

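The fingers are still beside the box, about 9 cm short of the stop key, and the tool has a slight tilt. I'll check the joints.

Run:
```python
from bench import *
import numpy as np
s=state();print(s["q"].round(3),s["dq"].round(3),s["tool_pos"],s["eef_rot"].round(4))
from scipy.spatial.transform import Rotation as R
print(R.from_quat(s["eef_rot"]).as_matrix().round(3))
```

```text
[ 0.25   0.198 -0.42   0.952  0.071  3.141] [-0.001 -0.011  0.006 -0.004  0.001  0.   ] [0.4788547  0.20886955 0.12089557] [ 0.9915  0.1251 -0.0045 -0.0354]
[[ 0.969  0.248 -0.018]
 [ 0.248 -0.966  0.069]
 [-0.    -0.071 -0.997]]
```

Joint 6 hit its range, which stopped the turn. Spinning the other way brings it back inside.

>>> step_arm:
  commands:
    - [0, 0, 0, 1, 0.1]
    - [0, 0, 0, 0, 0.1]
    - [0, 0, 0, 0, 0.1]
    - [0, 0, 0, 0, 0.1]
    - [0, 0, 0, 0, 0.1]
    - [0, 0, 0, 0, 0.1]
    - [0, 0, 0, 0, 0.1]
    - [0, 0, 0, 0, 0]

```text
time_s: 4.12
tool_pos: [0.4795, 0.2091, 0.1316]
eef_rot: [0.888, 0.458, -0.016, -0.031]
force: [0.2, 0.5, -0.4]
grip_width: -0.003
```

```bash
cat > st.py <<'E'
from bench import *
from scipy.spatial.transform import Rotation as R
s=state();m=R.from_quat(s["eef_rot"]).as_matrix();import numpy as np
print(s["time_s"],"q",s["q"].round(3),"p",s["tool_pos"].round(4),"F",s["force"].round(2),"g",round(s["grip_width"],3))
print("zax",m[:,2].round(3),"jaw yaw from y",np.arctan2(m[0,1],-m[1,1]).round(3))
E
python3 st.py
```

```text
4.1167 q [ 0.259  0.216 -0.372  1.027  0.055  2.447] p [0.4795 0.2091 0.1316] F [ 0.16  0.49 -0.42] g -0.003
zax [-0.056  0.041 -0.998] jaw yaw from y 0.953
```

The tilt of about 4° stays in the tool frame. It doesn't matter for pressing keys, so I'll fix it later by using the opposite joint limit. Next I go over the stop key.

>>> step_arm:
  commands:
    - [0, -0.4, 1.9, 0, 0]
    - [0, -0.4, 1.9, 0, 0]
    - [0, -0.4, 1.9, 0, 0]
    - [0, -0.4, 1.9, -1, 0]
    - [0, -0.3, 1.7, -1, 0]
    - [0, 0, 0, -1, 0]
    - [0, 0, 0, -1, 0]
    - [0, 0, 0, 0, 0]

```text
time_s: 4.78
tool_pos: [0.4583, 0.301, 0.0885]
eef_rot: [0.889, 0.457, -0.018, -0.031]
force: [-1.3, 0.1, -0.2]
grip_width: -0.0
```

```bash
python3 st.py;  python3 - <<'E'
from bench import *
import cv2,numpy as np
for n in("scene",):
    p,d=grab_frame(n)
    cv2.imwrite(f"pics/{n}2.png",cv2.resize(p[150:280,300:450],None,fx=4,fy=4)[:,:,::-1])
E
```

```text
4.7833 q [ 0.433  0.301 -0.364  0.945  0.061  2.623] p [0.4583 0.301  0.0885] F [-1.32  0.06 -0.2 ] g -0.0
zax [-0.062  0.039 -0.997] jaw yaw from y 0.95
```

View pics/scene2.png

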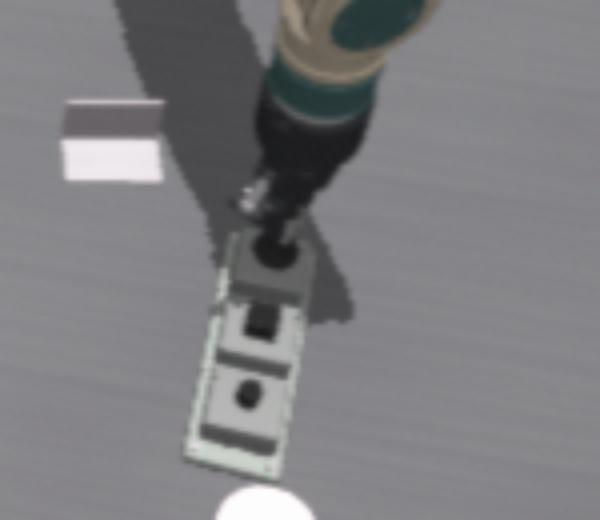

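The fingertips hang over the stop key's mushroom head, at picture (278,245). I'll press down in small steps.

>>> step_arm:
  commands:
    - [0, 0.2, 0, -0.4, 0]
    - [0, 0, 0, -0.4, 0]
    - [0, 0, 0, -0.3, 0]
    - [0, 0, 0, -0.3, 0]
    - [0, 0, 0, -0.3, 0]
    - [0, 0, 0, -0.3, 0]
    - [0, 0, 0, 0, 0]
    - [0, 0, 0, 0, 0]

```text
time_s: 5.5
tool_pos: [0.4621, 0.3022, 0.0706]
eef_rot: [0.888, 0.458, -0.017, -0.031]
force: [-0.2, -2.5, 3.1]
grip_width: 0.0
```

>>> step_arm:
  commands:
    - [0, 0, 0, -0.1, 0]
    - [0, 0, 0, -0.1, 0]
    - [0, 0, 0, -0.1, 0]
    - [0, 0, 0, 0, 0]
    - [0, 0, 0, 0, 0]

```text
time_s: 5.92
tool_pos: [0.4622, 0.3021, 0.069]
eef_rot: [0.888, 0.458, -0.016, -0.031]
force: [-2.0, -3.7, 12.7]
grip_width: 0.002
```

12.7 N with the tips at about 0.050 m means the stop key is right down (it needs 4 N). I'll lift it and go to the clamp key.

>>> step_arm:
  commands:
    - [0, 0, 0, 0.5, 0]
    - [0, 0, 0, 1, 0]
    - [0, 0, 0, 1, 0]
    - [0, 0, 0, 0, 0]
    - [0, 1.6, -0.1, 0, 0]
    - [0, 1.6, -0.2, 0, 0]
    - [0, 1.6, -0.2, 0, 0]
    - [0, 1.6, -0.1, 0, 0]
    - [0, 0, 0, 0, 0]
    - [0, 0, 0, 0, 0]

```text
time_s: 6.75
tool_pos: [0.526, 0.2964, 0.0921]
eef_rot: [0.888, 0.458, -0.017, -0.032]
force: [-1.0, 0.3, 0.1]
grip_width: 0.006
```

```bash
python3 st.py;  python3 - <<'E'
from bench import *
import cv2,numpy as np
for n in("scene",):
    p,d=grab_frame(n)
    cv2.imwrite(f"pics/{n}3.png",cv2.resize(p[150:280,300:450],None,fx=4,fy=4)[:,:,::-1])
E
```

```text
6.75 q [ 0.379  0.384 -0.234  0.992  0.06   2.568] p [0.526  0.2964 0.0921] F [-1.01  0.29  0.09] g 0.006
zax [-0.059  0.042 -0.997] jaw yaw from y 0.951
```

View pics/scene3.png

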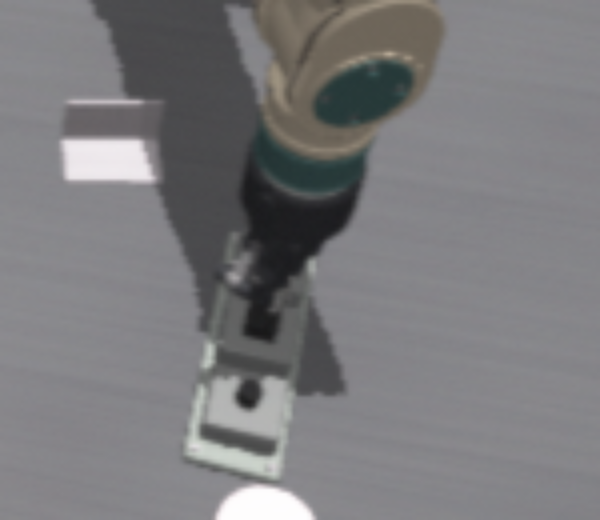

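The tips are over the square key, at picture (262,315), and well clear of the start key at (248,393). I'll press in the same way.

>>> step_arm:
  commands:
    - [0, 0, 0, -0.5, 0]
    - [0, 0, 0, -0.5, 0]
    - [0, 0, 0, -0.4, 0]
    - [0, 0, 0, -0.3, 0]
    - [0, 0, 0, -0.2, 0]
    - [0, 0, 0, -0.2, 0]
    - [0, 0, 0, -0.2, 0]
    - [0, 0, 0, 0, 0]
    - [0, 0, 0, 0, 0]

```text
time_s: 7.55
tool_pos: [0.5251, 0.2963, 0.0695]
eef_rot: [0.888, 0.458, -0.017, -0.032]
force: [-2.5, -0.9, 4.7]
grip_width: -0.003
```

>>> step_arm:
  commands:
    - [0, 0, 0, -0.1, 0]
    - [0, 0, 0, -0.1, 0]
    - [0, 0, 0, -0.05, 0]
    - [0, 0, 0, 0, 0]
    - [0, 0, 0, 0, 0]

```text
time_s: 7.97
tool_pos: [0.5254, 0.2964, 0.0689]
eef_rot: [0.888, 0.458, -0.017, -0.032]
force: [-7.2, -3.0, 14.9]
grip_width: 0.001
```

14.9 N means the clamp key is right down. Now I lift it clear, go back towards the middle, and spin to the opposite joint-6 limit to take the tilt out.

>>> step_arm:
  commands:
    - [0, 0, 0, 0.5, 0]
    - [0, 0, 0, 1, 0]
    - [0, 0, 0, 1, 0]
    - [0.6, 0, 0, 1.5, 0]
    - [0.6, 0, 0, 2, 0.12]
    - [0.6, 0, 0, 2, 0.12]
    - [0.6, 0, -1.5, 2, 0.12]
    - [0.6, -0.2, -1.5, 2, 0.12]
    - [0.6, -0.2, -1.5, 2, 0.12]
    - [0.6, -0.2, -1.5, 2, 0.12]
    - [0.6, -0.2, -1.5, 1, 0.12]
    - [0.6, -0.2, -1.5, 0, 0.12]
    - [0.6, -0.2, -1.5, 0, 0.12]
    - [0.6, -0.2, -1.5, 0, 0.12]
    - [0.6, -0.2, -1.5, 0, 0.12]
    - [0.6, -0.2, -1.5, 0, 0.12]
    - [0.6, -0.2, -1.5, 0, 0.12]
    - [0.6, -0.2, -1.5, 0, 0.12]
    - [0.6, -0.2, -1.5, 0, 0.12]
    - [0.6, -0.2, -1.5, 0, 0.12]

```text
time_s: 9.63
tool_pos: [0.5004, 0.0855, 0.2376]
eef_rot: [0.132, 0.991, -0.036, -0.003]
force: [-0.2, 0.7, 0.2]
grip_width: 0.601
```

>>> step_arm:
  commands:
    - [0.6, 0, 0, 0, 0.12]
    - [0.6, 0, 0, 0, 0.12]
    - [0.6, 0, 0, 0, 0.12]
    - [0.6, 0, 0, 0, 0.12]
    - [0.6, 0, 0, 0, 0.12]
    - [0.6, 0, 0, 0, 0.12]
    - [0.6, 0, 0, 0, 0.12]
    - [0.6, 0, 0, 0, 0.12]
    - [0.6, 0, 0, 0, 0.12]
    - [0.6, 0, 0, 0, 0.12]
    - [0.6, 0, 0, 0, 0.12]
    - [0.6, 0, 0, 0, 0.12]
    - [0.6, 0, 0, 0, 0.12]
    - [0.6, 0, 0, 0, 0.12]
    - [0.6, 0, 0, 0, 0.12]
    - [0.6, 0, 0, 0, 0.12]
    - [0.6, 0, 0, 0, 0.12]
    - [0.6, 0, 0, 0, 0.12]
    - [0.6, 0, 0, 0, 0.12]
    - [0.6, 0, 0, 0, 0.12]

```text
time_s: 11.3
tool_pos: [0.5004, 0.0861, 0.2376]
eef_rot: [0.876, -0.482, 0.018, -0.032]
force: [-0.3, 0.2, 0.9]
grip_width: 0.596
```

```bash
python3 st.py
```

```text
11.3 q [ 0.023  0.032 -0.344  1.132  0.037 -2.112] p [0.5004 0.0861 0.2376] F [-0.26  0.2   0.85] g 0.596
zax [ 0.062  0.038 -0.997] jaw yaw from y -1.006
```

>>> step_arm:
  commands:
    - [0.6, 0, 0, 0, 0.12]
    - [0.6, 0, 0, 0, 0.12]
    - [0.6, 0, 0, 0, 0.12]
    - [0.6, 0, 0, 0, 0.12]
    - [0.6, 0, 0, 0, 0.12]
    - [0.6, 0, 0, 0, 0.12]
    - [0.6, 0, 0, 0, 0.12]
    - [0.6, 0, 0, 0, 0.12]
    - [0.6, 0, -1.5, 0, 0]
    - [0.6, 0, -1.5, 0, 0]
    - [0.6, 0, -1.5, 0, 0]
    - [0.6, 0, -1.5, 0, 0]
    - [0.6, 0, -1.5, 0, 0]
    - [0.6, 0, -1.5, 0, 0]

```text
time_s: 12.47
tool_pos: [0.5026, 0.0288, 0.237]
eef_rot: [0.999, -0.049, 0.001, -0.023]
force: [0.1, 0.6, 0.3]
grip_width: 0.601
```

```bash
python3 st.py
```

```text
12.4667 q [-0.096  0.066 -0.308  1.197  0.046 -3.141] p [0.5026 0.0288 0.237 ] F [0.07 0.61 0.27] g 0.601
zax [ 0.004  0.046 -0.999] jaw yaw from y -0.097
```

The tilt is coming out, from 0.073 to 0.046. I'll continue the same way.

>>> step_arm:
  commands:
    - [0.6, 0, -1.5, 0, 0]
    - [0.6, 0, -1.5, 0, 0]
    - [0.6, 0, -1.5, 0, 0]
    - [0.6, 0, -1.5, 0, 0]

```text
time_s: 12.8
tool_pos: [0.5063, -0.0003, 0.2368]
eef_rot: [0.997, -0.071, 0.0, -0.011]
force: [-0.0, -0.3, 0.5]
grip_width: 0.6
```

```bash
python3 st.py
```

```text
12.8 q [-0.14   0.073 -0.3    1.198  0.022 -3.141] p [ 5.063e-01 -3.000e-04  2.368e-01] F [-0.01 -0.26  0.5 ] g 0.6
zax [ 0.002  0.022 -1.   ] jaw yaw from y -0.141
```

>>> step_arm:
  commands:
    - [0.6, 0, -1.5, 0, 0]
    - [0.6, 0, -1.5, 0, 0]
    - [0.6, 0, -1.2, 0, 0]
    - [0.6, 0, 0, 0, 0]

```text
time_s: 13.13
tool_pos: [0.51, -0.0212, 0.2368]
eef_rot: [0.996, -0.086, 0.0, -0.003]
force: [-0.1, 1.0, -0.6]
grip_width: 0.596
```

```bash
python3 st.py
```

```text
13.1333 q [-0.171  0.081 -0.291  1.199  0.006 -3.141] p [ 0.51   -0.0212  0.2368] F [-0.05  1.04 -0.56] g 0.596
zax [ 0.001  0.006 -1.   ] jaw yaw from y -0.172
```

The tilt is down to 0.3°. Now I go over the knob, turning the jaws to lie along the rail (yaw 0.123, modulo π).

>>> step_arm:
  commands:
    - [0.8, 0, 0, 0, -0.12]
    - [0.8, 0, 0, 0, -0.12]
    - [0.8, 0, 0, 0, -0.12]
    - [0.8, 0, 0, 0, -0.12]
    - [0.8, 0.8, -1.1, 0, -0.12]
    - [0.8, 0.8, -1.1, 0, -0.12]
    - [0.8, 0.8, -1.1, 0, -0.12]
    - [0.8, 0.8, -1.1, 0, -0.12]
    - [0.8, 0.8, -1.1, 0, -0.12]
    - [0.8, 0.8, -1.2, 0, -0.12]
    - [0.8, 0.8, -1.2, 0, -0.12]
    - [0.8, 0.8, -1.2, 0, -0.12]
    - [0.8, 0, 0, -0.5, -0.12]
    - [0.8, 0, 0, -0.5, -0.12]
    - [0.8, 0, 0, -1, -0.12]
    - [0.8, 0, 0, -1, -0.12]
    - [0.8, 0, 0, -1, -0.12]
    - [0.8, 0, 0, -1, -0.12]
    - [0.8, 0, 0, -1, -0.12]
    - [0.8, 0, 0, -1, -0.12]

```text
time_s: 14.8
tool_pos: [0.5736, -0.111, 0.1663]
eef_rot: [-0.279, 0.96, -0.003, 0.001]
force: [0.5, 0.1, 0.3]
grip_width: 0.799
```

>>> step_arm:
  commands:
    - [0.8, 0, 0, 0, -0.12]
    - [0.8, 0, 0, 0, -0.12]
    - [0.8, 0, 0, 0, -0.12]
    - [0.8, 0, 0, 0, -0.09]
    - [0.8, 0, 0, 0, 0]
    - [0.8, 0, 0, 0, 0]

```text
time_s: 15.3
tool_pos: [0.5736, -0.1111, 0.1667]
eef_rot: [-0.062, 0.998, -0.003, 0.001]
force: [-0.1, -0.5, -0.7]
grip_width: 0.799
```

```bash
python3 st.py
python3 - <<'E'
from bench import *
import cv2,numpy as np
for n in("scene","top"):
    p,d=grab_frame(n)
    np.savez(f"{n}4.npz",p=p,d=d,**{k:np.array(v) for k,v in camera_info(n).items()})
    u,v=((150,140) if n=="scene" else (220,110))
    cv2.imwrite(f"pics/{n}4.png",cv2.resize(p[v:v+120,u:u+160],None,fx=4,fy=4)[:,:,::-1])
E
```

```text
15.3 q [-0.299  0.26  -0.231  1.077 -0.005 -0.423] p [ 0.5736 -0.1111  0.1667] F [-0.07 -0.51 -0.7 ] g 0.799
zax [ 0.001 -0.006 -1.   ] jaw yaw from y -3.018
```

View pics/scene4.png

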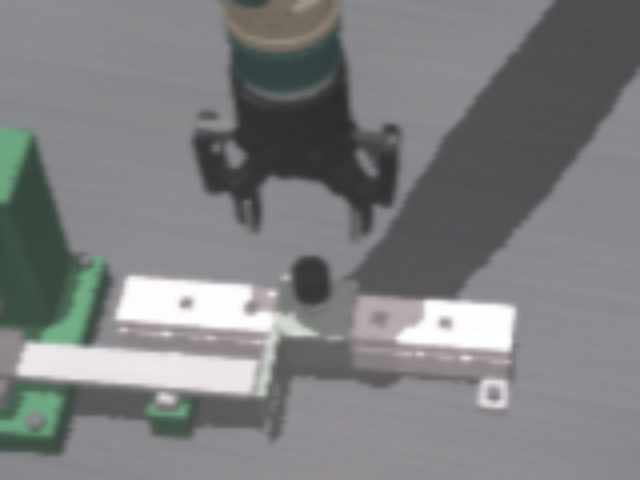

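View pics/top4.png

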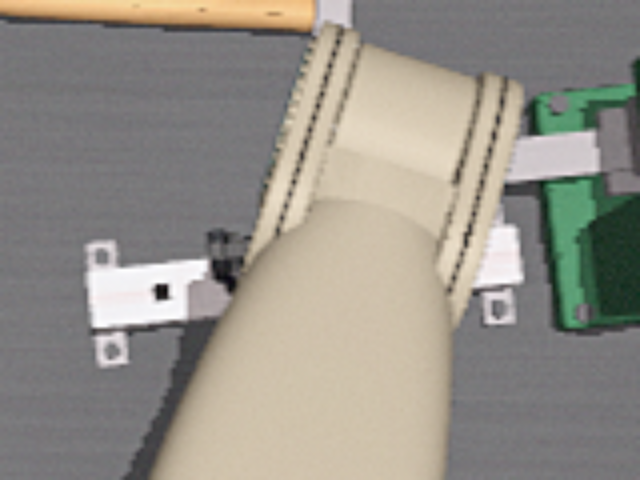

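The jaws straddle the knob: fingers at picture (250,215) and (360,215), knob at (311,280). The yaw is right too. I'll descend to grasp height and close.

>>> step_arm:
  commands:
    - [0.8, 0, 0, -1, 0]
    - [0.8, 0, 0, -1, 0]
    - [0.8, 0, 0, -1, 0]
    - [0.8, 0, 0, -1, 0]
    - [0.8, 0, 0, -1, 0]
    - [0.8, 0, 0, -1, 0]
    - [0.8, 0, 0, -0.8, 0]
    - [0.8, 0, 0, -0.6, 0]
    - [0.8, 0, 0, 0, 0]
    - [0.5, 0, 0, 0, 0]
    - [0.5, 0, 0, 0, 0]
    - [0.5, 0, 0, 0, 0]

```text
time_s: 16.4
tool_pos: [0.5743, -0.1114, 0.0936]
eef_rot: [-0.06, 0.998, -0.003, 0.001]
force: [-0.2, 0.0, 0.9]
grip_width: 0.502
```

>>> step_arm:
  commands:
    - [0.3, 0, 0, 0, 0]
    - [0.2, 0, 0, 0, 0]
    - [0.1, 0, 0, 0, 0]
    - [0, 0, 0, 0, 0]
    - [0, 0, 0, 0, 0]
    - [0, 0, 0, 0, 0]
  newtons: 50

```text
time_s: 16.9
tool_pos: [0.5743, -0.1119, 0.0938]
eef_rot: [-0.06, 0.998, -0.004, 0.001]
force: [-1.1, -2.0, 6.3]
grip_width: 0.316
```

```bash
python3 st.py
python3 - <<'E'
from bench import *
import cv2,numpy as np
for n in("scene",):
    p,d=grab_frame(n)
    u,v=((150,140) if n=="scene" else (220,110))
    cv2.imwrite(f"pics/{n}5.png",cv2.resize(p[v:v+120,u:u+160],None,fx=4,fy=4)[:,:,::-1])
E
```

```text
16.9 q [-0.3    0.33  -0.308  0.928 -0.007 -0.42 ] p [ 0.5743 -0.1119  0.0938] F [-1.1  -1.99  6.3 ] g 0.316
zax [ 0.003 -0.008 -1.   ] jaw yaw from y -3.021
```

View pics/scene5.png

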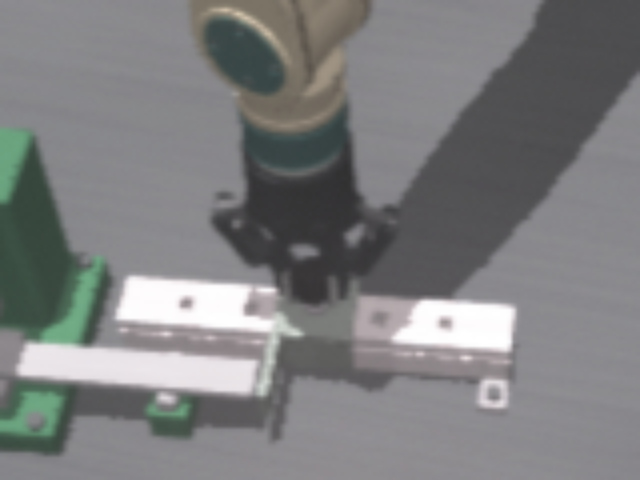

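The opening of 0.316 (about 27 mm) fits the 28 mm knob, and both pads are on it. I'll lift by 18 mm.

>>> step_arm:
  commands:
    - [0, 0, 0, 0.3, 0]
    - [0, 0, 0, 0.3, 0]
    - [0, 0, 0, 0.3, 0]
    - [0, 0, 0, 0.3, 0]
    - [0, 0, 0, 0.3, 0]
    - [0, 0, 0, 0.3, 0]
    - [0, 0, 0, 0, 0]
    - [0, 0, 0, 0, 0]
  newtons: 60

```text
time_s: 17.62
tool_pos: [0.5741, -0.111, 0.1104]
eef_rot: [-0.06, 0.998, -0.003, 0.001]
force: [4.5, -1.4, -7.6]
grip_width: 0.313
```

```bash
python3 st.py
python3 - <<'E'
from bench import *
import cv2,numpy as np
for n in("scene",):
    p,d=grab_frame(n)
    u,v=((150,140) if n=="scene" else (220,110))
    cv2.imwrite(f"pics/{n}6.png",cv2.resize(p[v:v+120,u:u+160],None,fx=4,fy=4)[:,:,::-1])
E
```

```text
17.6167 q [-0.299  0.312 -0.292  0.962 -0.005 -0.42 ] p [ 0.5741 -0.111   0.1104] F [ 4.47 -1.39 -7.59] g 0.313
zax [ 0.002 -0.006 -1.   ] jaw yaw from y -3.021
```

View pics/scene6.png

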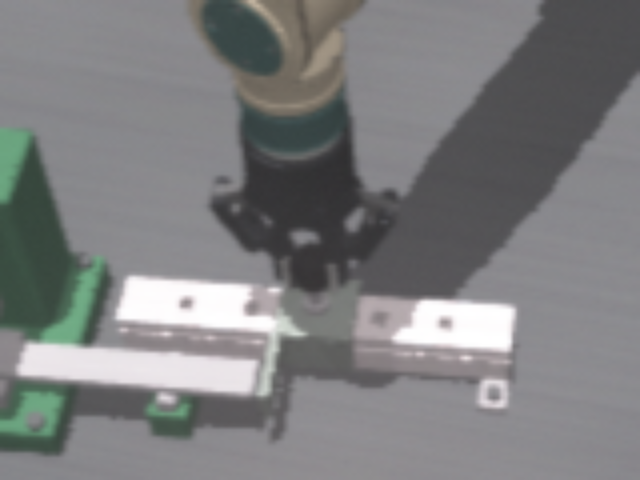

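The bush shows under the raised knob, and the pull is 7.6 N, as expected at about 17 mm lift. Next I slide 50 mm along rail +y.

>>> step_arm:
  commands:
    - [0, -0.06, 0.5, 0, 0]
    - [0, -0.06, 0.5, 0, 0]
    - [0, -0.06, 0.5, 0, 0]
    - [0, -0.06, 0.5, 0, 0]
    - [0, -0.06, 0.5, 0, 0]
    - [0, -0.06, 0.5, 0, 0]
    - [0, -0.06, 0.5, 0, 0]
    - [0, -0.06, 0.5, 0, 0]
    - [0, -0.06, 0.5, 0, 0]
    - [0, -0.07, 0.46, 0, 0]
    - [0, 0, 0, 0, 0]
    - [0, 0, 0, 0, 0]

```text
time_s: 18.67
tool_pos: [0.5678, -0.0605, 0.1103]
eef_rot: [-0.061, 0.998, -0.002, 0.001]
force: [3.9, -0.3, -6.5]
grip_width: 0.309
```

```bash
python3 st.py
python3 - <<'E'
from bench import *
import cv2,numpy as np
for n in("scene",):
    p,d=grab_frame(n)
    u,v=((150,140) if n=="scene" else (220,110))
    cv2.imwrite(f"pics/{n}7.png",cv2.resize(p[v:v+120,u:u+160],None,fx=4,fy=4)[:,:,::-1])
E
```

```text
18.6667 q [-0.218  0.291 -0.322  0.955 -0.004 -0.339] p [ 0.5678 -0.0605  0.1103] F [ 3.88 -0.33 -6.51] g 0.309
zax [ 0.002 -0.004 -1.   ] jaw yaw from y -3.02
```

View pics/scene7.png

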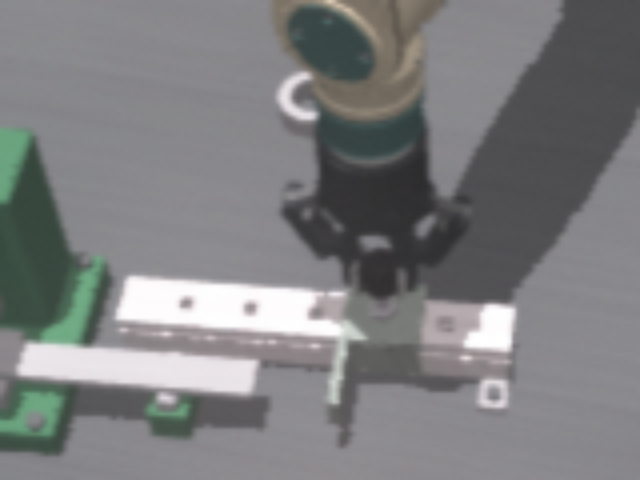

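The slide measured 50.9 mm, which is inside the pin's 3 mm of self-centring. I'll trim by about 0.8 mm and lower the pin with the knob held.

>>> step_arm:
  commands:
    - [0, 0.01, -0.08, 0, 0]
    - [0, 0, 0, -0.3, 0]
    - [0, 0, 0, -0.3, 0]
    - [0, 0, 0, -0.3, 0]
    - [0, 0, 0, -0.3, 0]
    - [0, 0, 0, -0.3, 0]
    - [0, 0, 0, -0.2, 0]
    - [0, 0, 0, -0.1, 0]
    - [0, 0, 0, 0, 0]
    - [0, 0, 0, 0, 0]

```text
time_s: 19.55
tool_pos: [0.5682, -0.0624, 0.0939]
eef_rot: [-0.06, 0.998, -0.003, 0.001]
force: [1.5, 1.2, 4.8]
grip_width: 0.31
```

```bash
python3 st.py
python3 - <<'E'
from bench import *
import cv2,numpy as np
for n in("scene",):
    p,d=grab_frame(n)
    u,v=((150,140) if n=="scene" else (220,110))
    cv2.imwrite(f"pics/{n}8.png",cv2.resize(p[v:v+120,u:u+160],None,fx=4,fy=4)[:,:,::-1])
E
```

```text
19.55 q [-0.22   0.309 -0.338  0.92  -0.005 -0.341] p [ 0.5682 -0.0624  0.0939] F [1.55 1.15 4.81] g 0.31
zax [ 0.003 -0.006 -1.   ] jaw yaw from y -3.021
```

View pics/scene8.png

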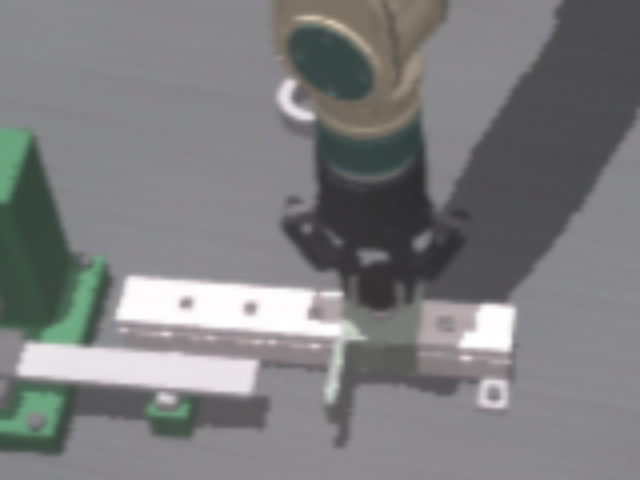

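The TCP is back at 0.0939 m, against 0.0938 when the pin was home at the start, with 4.8 N upward, so the pin has bottomed. I'll add a slight push for certainty, then check the whole scene.

>>> step_arm:
  commands:
    - [0, 0, 0, -0.05, 0]
    - [0, 0, 0, 0, 0]
    - [0, 0, 0, 0, 0]
    - [0, 0, 0, 0, 0]
    - [0, 0, 0, 0, 0]
    - [0, 0, 0, 0, 0]
    - [0, 0, 0, 0, 0]

```text
time_s: 20.18
tool_pos: [0.5682, -0.0624, 0.0938]
eef_rot: [-0.06, 0.998, -0.003, 0.001]
force: [0.9, 1.1, 8.8]
grip_width: 0.308
```

```bash
python3 st.py
python3 - <<'E'
from bench import *
import cv2,numpy as np
from h import *
p,d=grab_frame("scene"); cv2.imwrite("pics/scene9.png",p[:,:,::-1])
q=load("scene0")[0]; df=cv2.absdiff(p,q).max(2); df[:, :]=np.where(df>40,255,0)
cv2.imwrite("pics/diff9.png",df)
p,d=grab_frame("top"); cv2.imwrite("pics/top9.png",p[:,:,::-1])
_,_,K,R,t=load("top0")
for b in blobs(p,(136,158,168,232),78,12): print(b[0],b[1],b[2])
E
```

```text
20.1833 q [-0.22   0.309 -0.338  0.92  -0.006 -0.341] p [ 0.5682 -0.0624  0.0938] F [0.86 1.13 8.84] g 0.308
zax [ 0.003 -0.006 -1.   ] jaw yaw from y -3.021
[158.12 175.81] 37.0625 [144.25 164.    20.    18.25]
[151.09 170.42] 30.375 [148.25 167.75   6.75   6.75]
[159.72 195.87] 23.0 [157.25 186.75   4.75  18.5 ]
[148.47 193.78] 73.125 [144.25 189.75   9.75   9.  ]
[157.32 218.4 ] 22.8125 [155.75 209.5    3.75  18.5 ]
[145.31 217.31] 109.375 [140.   211.5   12.    12.25]
```

View pics/scene9.png

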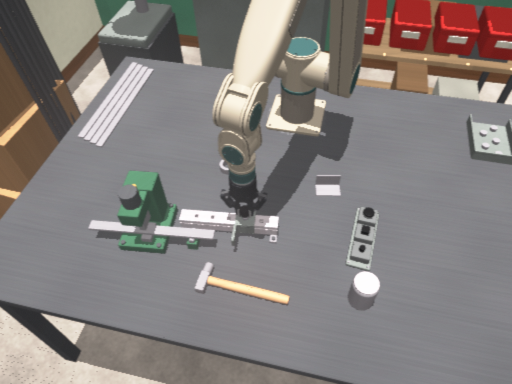

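View pics/diff9.png

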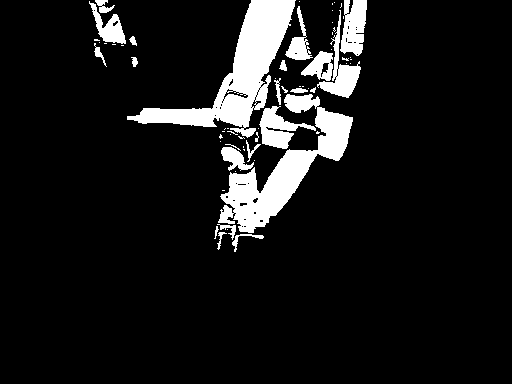

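View pics/top9.png

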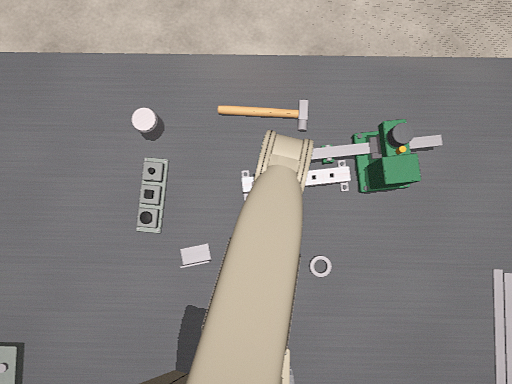

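Nothing but the arm, its shadow and the stop differs from the start. The tin (145,122), hammer (265,113), offcut (195,255) and collar (320,266) are where they lay, and the keys are back up. Handing in.

Run:
```python
from bench import *
print(hand_in())
```

```text
the job is handed in; nothing more can be done
None
```

The job is done and handed in at about 20 s of the 46 s allowed; no verdict is reported.

- **Keys:** I pressed stop right down (12.7 N) and let it up, then clamp release (14.9 N) in the same way. Both need 4 N. The start key was not touched. In the last top picture all three keys look as they did at the start.
- **Length stop:** I gripped the knob, lifted the pin about 17 mm (pull about 7 N) and slid the stop 50 mm along the rail. I then let the pin down in the next hole with the knob still held.
- **Final pose:** The tool stands at (0.5682, -0.0624), and I had measured the hole at (0.5682, -0.0627). Tool height is 0.0938 m, the same as when the pin was home at the start, and the push down is about 9 N. The grip is set to 60 N with the jaws at 0.31 on the knob.
- **Bystanders:** The camera difference shows only the arm, its shadow and the stop changed. The tin, hammer, collar and offcut are where they lay.

**What went wrong:** on the way to the keys, joint 6 ran into its range limit and left the tool tilted about 4°. I pressed both keys with that tilt. Before gripping the knob I took it out by working against the opposite joint 6 limit, which left about 0.3°. This also means joint 6 was held at the ends of its range for a while (it read ±3.141), and I could not check whether that counts as passing the range.

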